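Set the drying cabinet's door stay

TASK

The small drying cabinet's door is only ajar and its stay arm lies beside the peg on the roof. Set the door to its wide drying position: drop the stay's second hole, counted from the knob end, over the peg and lay the stay down flat on the strip, so that it holds the door there. The peg has been clamped somewhere along its slot, so feel for it; press on it only gently, and leave the things round about where they are.

Things in the scene. Friction and masses are not known exactly. Their poses are not given: they have to be found in the camera images.
- cabinet: white bench drying cabinet, 200 deep (x) x 300 wide (y) x 170 mm high, fixed to the bench, the door in its front (-x); origin at the centre of its underside, z up. The roof at z = 170 mm is flat and clear over the stay.
- door (a joint): door angle, 0 shut, grows as it swings out to the front (up to 1.5 rad). Framed clear door, 280 wide, on friction hinges: it stays where it is left, and moving it takes about 0.5 N m (2.5 N at the stay's pivot).
- door_hinge (a point): the door's upright hinge axis, at the door's top edge: x = -108, y = +135 mm in the cabinet's frame (left, seen from the robot). The stay's pivot is 210 mm from this axis towards the door's free edge: in the cabinet's frame at (-108 - 210 sin(door), 135 - 210 cos(door)) mm.
- stay: flat steel bar, 22 wide, 5 thick, five 9 mm holes centred at x = 40, 72, 104, 136, 168 mm. Origin at its pivot on the door, half thickness, 175.5 mm above the bench; x along the bar to the knob, z up. It swings freely sideways and tips up; its weight (0.16 kg) lays it down, never below level. Full width to x = 193, then a 12 mm neck to the knob.
- stay_knob (a point): grip point of the upright steel knob, 18 mm in diameter, at x = 220 mm of the stay: on its axis, mid-height of its 24 mm long grip, 22 mm above the bar's top (30 mm above the roof when the stay is flat). Take it from above, fingers left and right of the bar.
- stay_hole (a point): the hole to use (second from the knob): its centre at the bar's underside, 136 mm from the pivot, 84 mm before the knob.
- peg_strip: aluminium wear strip on the roof; origin at the middle of its dark slot (x = -70, y = -83 mm in the cabinet's frame), on its top face (z = 173), axes as the cabinet's. The steel peg, 8 mm thick, flat chamfered tip 14 mm above the strip, is clamped in the slot at y = 0, x within 13 mm of the middle; where is not measured: feel or look for it. A bar lying on its tip is tipped up 0.1 rad.
- vial: bystander: white sample vial with a screw cap, 27 mm across, 56 high, standing on the cabinet's roof near its back left corner; sizes in mm; leave it
- bench_timer: bystander: white timer, 64x68x19 mm; leave it
- tape_roll: bystander: roll of black tape, 58x56x19 mm; leave it
- slide_box: bystander: dark green box, 86x98x33 mm; leave it
- petri_dish: bystander: clear round dish, 64 across, 14 high mm; leave it
- capillary_box: bystander: long pale carton, 34x140x23 mm; leave it
- pen: bystander: black pen, 12x145x9 mm; leave it

How it is judged:
By the outcome, as a careful person would: the job done as asked, in the order asked, and still so for the second after the job is handed in, with the robot touching nothing.
It also fails if it takes over 61 s, if anything falls off the work surface, if the arm or the gripper's body presses on something with over 40 N, if the wrist force passes 120 N, or if a joint passes its speed limit or range.

ROBOT

A 7-joint arm with a two-finger parallel gripper is mounted at the origin on a cart in front of the work surface, level with it; the furniture and walls round the work are solid. World frame = base frame: x ahead of the robot, y to its left, z up, the work surface at z = 0. Lengths are in m, angles in rad, forces in N, time in s.
With the tool pointing down it reaches from about 0.4 to 0.85 m from the base axis. Payload 6.9 kg.
Tool frame: the origin (TCP) lies midway between the tips of the shut fingers; the grasp point (between the pads) lies behind it (ctrl.pinch_z is the z of the grasp point in the tool frame, in m); z points along the fingers, y is the line along which they close (so a half turn about z gives the same grasp; the last joint's range is limited). The gripper opens to 85 mm and grips with 20 to 120 N. Pads are 22 mm wide; open, the fingers measure 114 mm over their backs; the gripper's body (76 mm by 85 mm) begins 54 mm behind the grasp point. The pads swing forward as they close: fully open they stand 13 mm farther back than shut.
Start: joints at [-1.028, 0.507, -0.238, 1.5, 0.126, 1.149, -0.155], TCP at [0.264, 0.566, 0.231] pointing down, gripper open.
Joint ranges: [-3.08, 3.08], [-0.24, 2.05], [-1.43, 1.35], [0, 2.5], [-1.52, 4.66], [0.17, 1.96], [-2.89, 2.89]. Speed limits (rad/s): [2.39, 2.39, 3.14, 3.14, 3.14, 3.14, 3.14].

INTERFACE

Orientations are given as a unit quaternion [w, x, y, z].
In Python, from station import ctrl, get_state, vision, ticket, models gives the robot as it stands. Calls block until the motion is done:
- ctrl.movep(position, orientation): joint-space move of the TCP to a pose.
- ctrl.movel(position, frame=None, max_speed=0.15): straight line of the TCP; frame=None keeps the orientation; max_speed is the mean speed in m/s.
- ctrl.set_joints(angles): joint-space move.
- ctrl.ungrasp() and ctrl.close_gripper(force=None): open the fingers fully, or close them until they stop; force is the grip in N (None keeps the last).
- ctrl.pause(seconds).
- ctrl.ik(position, orientation): joint angles nearest the present ones, or None.
- get_state(): the state.
- vision.grab_frame(name): name is "scene" or "side" or "wrist"; returns (picture, depth): 420x560x3 uint8, blue, green, red; 420x560 float32, m along the optical axis (not along the pixel's ray), 0 where there is no reading.
- vision.camera_info(name): a dict with "mtx" (3x3 intrinsics, pixels), "R" (3x3) and "t" (3): a world point X has camera coordinates R X + t; the wrist camera has in their place "hand_eye" (4x4, takes a point from camera to tool coordinates, whose origin is the TCP and whose axes are the flange's). Camera axes: x right, y down, z forward; pixel columns grow to the right and rows downward; lengths in m; the calibration is good to about 2 mm. A picture is of the moment at which its call begins: read the wrist's pose just before it. camera_info takes no time and is no camera call.
A pose or a line that the arm cannot do raises ctrl.Unreachable and nothing moves.
- ticket.close_job(): hands the job in; it is judged then, once.
Trained networks look in the newest picture that a camera, given by its name, has taken for a name from the list of things; names that differ only in an ending like _2 or _b are one class to them, and where a whole thing is asked for, a point or a joint stands for the part that bears it (a point fixed in the world has none). Each returns a list of dicts, best first, with "p" (0 to 1); they miss things now and then, are a little off and sometimes report something else, mostly with a low value. They report only what shows in the picture. A call takes as long as a camera call.
- models.recognise(camera, target): "point" ([column, row] in pixels, amid what is visible of it).
- models.masks_of(camera, target): "mask" (420x560 bool, what is visible of it) and "point" ([column, row] in pixels, amid what is visible of it).
The state is a dict: "time": time; "qpos": joint angles; "qd": joint speeds; "tau": joint torques, N m; "tcp_pos": TCP position; "eef_rot": TCP orientation; "contact_force": force on the tool from outside, world axes, zero at the start; "wrist_torque": the same for the moment, N m; "width": finger opening in m; "gripper_force": force on a finger pad.
Only numpy, scipy, OpenCV 4.12 (cv2) and the standard library are available. Lean on these libraries where they do the work, as an engineer would, in place of code of your own. Each camera call takes 0.05 s, during which the arm holds its last target. There are 200 camera calls.

## Working session

There is one attempt and no reset: what is moved stays moved. The work goes in short steps, each a Python script; the robot and the scene stay as the last script left them, time stands still between calls to the robot, and variables do not carry over. Pictures are saved under pics/ and viewed, at most 10 in all, crops included, and the job is handed in when it is done.

```bash
mkdir -p pics; ls
cat > h.py <<'E'
import numpy as np, cv2
from station import ctrl, get_state, vision, ticket, models
def unproj(cam,px,d,st=None):
    ci=vision.camera_info(cam); K=np.array(ci["mtx"])
    p=np.linalg.inv(K)@np.array([px[0],px[1],1.])*d
    return np.array(ci["R"]).T@(p-np.array(ci["t"]))
def cloud(cam,depth,mask):
    ci=vision.camera_info(cam); K=np.array(ci["mtx"])
    v,u=np.nonzero(mask&(depth>0)); d=depth[v,u]
    p=np.linalg.inv(K)@np.vstack([u*d,v*d,d])
    return (np.array(ci["R"]).T@(p-np.array(ci["t"])[:,None])).T
def proj(cam,X):
    ci=vision.camera_info(cam); p=np.array(ci["R"])@np.array(X)+np.array(ci["t"]); p=np.array(ci["mtx"])@p
    return p[:2]/p[2]
E
python3 - <<'E'
from h import *
for c in("scene","side"):
    im,d=vision.grab_frame(c); cv2.imwrite(f"pics/{c}0.png",im); np.save(f"{c}0.npy",d)
    for t in("cabinet","stay","stay_knob","peg_strip","stay_hole","vial","door_hinge"):
        try:
            r=models.masks_of(c,t)
        except Exception as e: print(c,t,e); continue
        for o in r[:1]:
            P=cloud(c,d,o["mask"]); 
            print(c,t,round(o["p"],2),np.round(o["point"]),len(P),np.round(np.percentile(P,[2,50,98],axis=0),3).tolist())
    r=models.recognise(c,"stay_knob"); print(c,"knobpt",[(x["p"],x["point"]) for x in r[:2]])
print(get_state()["time"],ctrl.pinch_z,get_state()["eef_rot"])
E
```

```text
pics
scene cabinet 0.63 [296. 243.] 9738 [[0.405, -0.081, 0.032], [0.508, 0.022, 0.168], [0.648, 0.206, 0.179]]
scene stay 0.7 [294. 230.] 509 [[0.42, -0.005, 0.17], [0.522, 0.041, 0.178], [0.622, 0.087, 0.213]]
scene stay_knob 0.67 [293. 232.] 601 [[0.419, -0.006, 0.167], [0.52, 0.041, 0.177], [0.624, 0.089, 0.212]]
scene peg_strip 0.83 [296. 243.] 502 [[0.463, -0.04, 0.169], [0.485, 0.009, 0.173], [0.508, 0.084, 0.178]]
scene stay_hole 0.72 [295. 228.] 522 [[0.426, -0.003, 0.169], [0.523, 0.041, 0.177], [0.617, 0.086, 0.21]]
scene vial 0.52 [280. 183.] 151 [[0.607, 0.18, 0.168], [0.614, 0.188, 0.203], [0.631, 0.202, 0.227]]
scene door_hinge 0.95 [278. 254.] 2527 [[0.389, -0.069, 0.06], [0.428, 0.047, 0.147], [0.614, 0.2, 0.191]]
scene knobpt [(0.88, [294.3, 229.5])]
side cabinet 0.6 [290. 254.] 14533 [[0.409, -0.081, 0.029], [0.528, 0.011, 0.169], [0.65, 0.205, 0.179]]
side stay 0.63 [358. 368.] 531 [[0.548, -0.253, -0.002], [0.574, -0.229, 0.017], [0.602, -0.2, 0.022]]
side stay_knob 0.92 [278. 243.] 758 [[0.427, -0.004, 0.171], [0.515, 0.037, 0.178], [0.624, 0.085, 0.214]]
side peg_strip 0.57 [274. 259.] 913 [[0.465, -0.043, 0.17], [0.487, 0.004, 0.173], [0.511, 0.083, 0.178]]
side stay_hole 0.75 [286. 239.] 936 [[0.424, -0.004, 0.168], [0.522, 0.041, 0.177], [0.625, 0.089, 0.213]]
side vial 0.56 [287. 176.] 220 [[0.609, 0.18, 0.172], [0.618, 0.187, 0.207], [0.631, 0.202, 0.227]]
side door_hinge 0.82 [260. 257.] 2508 [[0.385, -0.07, 0.003], [0.436, 0.036, 0.168], [0.621, 0.199, 0.204]]
side knobpt [(0.82, [279.1, 238.6]), (0.22, [288.8, 172.5])]
0.9 -0.0187 [-1.53515532e-05  2.16690184e-01  9.76240423e-01  6.45666354e-06]
```

Run:
```python
from h import *
for c in("scene","side"):
    d=np.load(f"{c}0.npy"); P=cloud(c,d,np.ones(d.shape,bool))
    m=(abs(P[:,2]-.17)<.006)&(P[:,0]>.3)&(P[:,0]<.8)&(abs(P[:,1]-.05)<.25); Q=P[m]
    r=cv2.minAreaRect(Q[:,:2].astype(np.float32)*1000); print(c,len(Q),r, np.median(Q[:,2]))
    # rasterised top view heights
    m=(P[:,2]>.19)&(P[:,2]<.3)&(P[:,0]>.35)&(P[:,0]<.75)&(abs(P[:,1]-.05)<.2); Q=P[m]
    k=Q[(Q[:,1]<.15)&(Q[:,0]>.5)]; print("knob?",len(k),np.round(np.percentile(k,[5,50,95],axis=0),3).tolist())
a=cv2.imread("pics/scene0.png");b=cv2.imread("pics/side0.png")
x=cv2.resize(a[140:340,200:400],(600,600),interpolation=cv2.INTER_CUBIC);cv2.imwrite("pics/c1.png",x)
x=cv2.resize(b[140:340,180:380],(600,600),interpolation=cv2.INTER_CUBIC);cv2.imwrite("pics/c2.png",x)
```

```text
scene 6460 ((622.0089111328125, 21.253097534179688), (389.1494445800781, 421.1452331542969), 80.70767974853516) 0.16944910798110563
knob? 52 [[0.611, 0.075, 0.194], [0.616, 0.081, 0.208], [0.625, 0.09, 0.214]]
side 11453 ((624.12451171875, 22.001129150390625), (393.71875, 420.20013427734375), 80.31842041015625) 0.16976083398983635
knob? 81 [[0.613, 0.076, 0.192], [0.619, 0.08, 0.209], [0.628, 0.089, 0.215]]
```

View pics/c1.png

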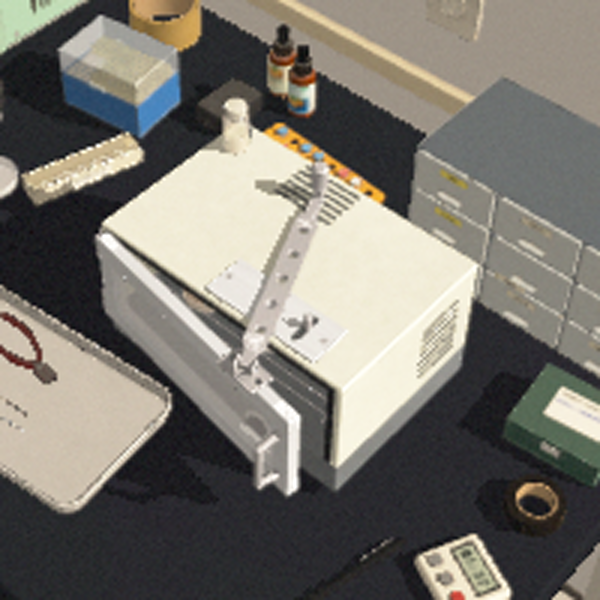

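View pics/c2.png

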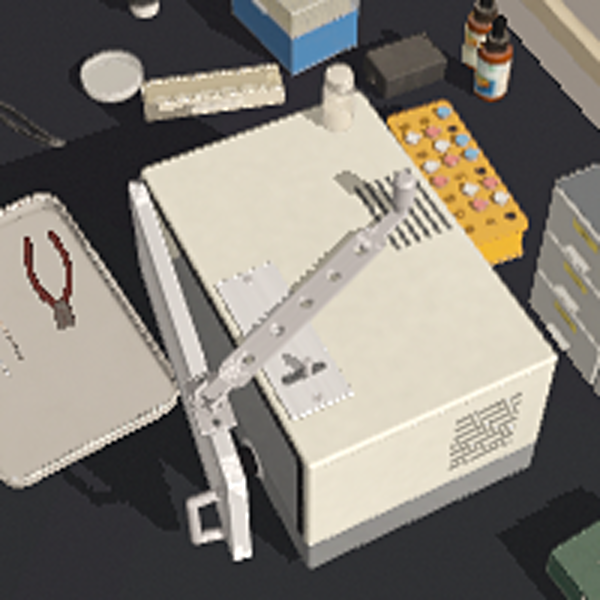

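In both pictures the door is ajar; the stay points back over the roof, knob at crop (320,175)/(403,183). The peg is visible in the slot at crop (303,322)/(297,365). No obstacles lie near the knob. Next I'll fit the roof and the bar.

```bash
cat > fit.py <<'E'
from h import *
from scipy.optimize import minimize
res=[]
for c in("scene","side"):
    d=np.load(f"{c}0.npy"); im=cv2.imread(f"pics/{c}0.png"); ci=vision.camera_info(c)
    P=np.zeros(d.shape+(3,)); P[d>0]=cloud(c,d,np.ones(d.shape,bool))
    m=(abs(P[...,2]-.172)<.0095)&(d>0)
    s=proj(c,[.56,.03,.17]).astype(int); 
    m=cv2.morphologyEx(m.astype(np.uint8),cv2.MORPH_OPEN,np.ones((5,5)))
    n,l=cv2.connectedComponents(m); lab=l[s[1],s[0]]; assert lab
    mm=(l==lab); Q=P[mm][:,:2]*1000
    # rectangle fit: maximise fill: rotate, use 1-99 percentile edges, back/right/left edges
    ang=np.radians(np.linspace(-45,45,901)); A=[]
    for a in ang:
        R=np.array([[np.cos(a),np.sin(a)],[-np.sin(a),np.cos(a)]]); q=Q@R.T
        lo,hi=np.percentile(q,[.7,99.3],axis=0); A.append(np.prod(hi-lo))
    a=ang[np.argmin(A)]; R=np.array([[np.cos(a),np.sin(a)],[-np.sin(a),np.cos(a)]]); q=Q@R.T
    lo,hi=np.percentile(q,[.3,99.7],axis=0); 
    print(c,"yaw",np.degrees(a),"size",hi-lo,"centre",R.T@((hi+lo)/2), len(Q))
E
python3 fit.py
```

```text
scene yaw 0.20000000000000284 size [226.09069294 298.3254196 ] centre [540.91914753  67.88907041] 5673
side yaw -3.0000000000000004 size [245.93806911 298.68828211] centre [537.01341965  66.69354865] 9865
```

```bash
cat >> fit.py <<'E'
    # edge-based: back edge (max x per y bin), side edges (min/max y per x bin)
    Q=P[mm][:,:2]*1000
    pts=[];a=0;ctr=np.array([545,67.])
    for it in range(4):
        R=np.array([[np.cos(a),np.sin(a)],[-np.sin(a),np.cos(a)]]); q=(Q-ctr)@R.T
        def edge(u,v,lo,hi,sg):
            r=[]
            for b in np.arange(lo,hi,8):
                s=(u>=b)&(u<b+8)
                if s.sum()>5: r.append((b+4,sg*np.max(sg*v[s])))
            r=np.array(r); 
            for _ in range(5):
                f=np.polyfit(r[:,0],r[:,1],1); e=r[:,1]-np.polyval(f,r[:,0]); k=abs(e)<max(2,1.5*np.median(abs(e))); r=r[k]
            return f,len(r)
        back,nb=edge(q[:,1],q[:,0],-130,130,1); L,nl=edge(q[:,0],q[:,1],-70,80,1); Rr,nr=edge(q[:,0],q[:,1],-70,80,-1)
        sl=[-back[0],L[0],Rr[0]]
        da=(sl[0]*2+sl[1]+sl[2])/4
        off=np.array([back[1]-100,(L[1]+Rr[1])/2])
        ctr=ctr+R.T@off; a+=da
    print(" edges yaw",np.degrees(a),"ctr",ctr,"slopes",np.degrees(sl),"width",L[1]-Rr[1],nb,nl,nr)
    res.append((a,ctr))
    a_,c_=a,ctr
    R=np.array([[np.cos(a),np.sin(a)],[-np.sin(a),np.cos(a)]])
    C=P[d>0]*1000; q=np.c_[(C[:,:2]-ctr)@R.T,C[:,2]]
    # peg: above strip near slot
    s=(abs(q[:,0]+70)<20)&(abs(q[:,1]+83)<12)&(q[:,2]>179)&(q[:,2]<192); print(" peg pts cab frame",s.sum(),np.round(np.median(q[s],axis=0),1) if s.any() else "", np.round(np.median(C[s],axis=0),1))
    s=(q[:,2]>192)&(q[:,2]<216)&(q[:,0]>20)&(q[:,0]<120)&(q[:,1]<60)&(q[:,1]>-60); print(" knob cab",s.sum(),np.round(np.median(q[s],axis=0),1),np.round(np.median(C[s],axis=0),1))
    # bar direction
    s=(q[:,2]>174)&(q[:,2]<182)&(q[:,0]>-50)&(q[:,0]<80)&(abs(q[:,1]+20)<70); B=q[s][:,:2]
    f=cv2.fitLine(B.astype(np.float32),cv2.DIST_HUBER,0,.01,.01).ravel(); print(" bar",s.sum(),f, "ang",np.degrees(np.arctan2(f[1],f[0])))
E
python3 fit.py
```

```text
scene yaw 0.20000000000000284 size [226.09069294 298.3254196 ] centre [540.91914753  67.88907041] 5673
 edges yaw 0.7839205254132401 ctr [552.59476248  68.07026939] slopes [ 0.38807461 -0.78935375 -0.41320612] width 298.60365768846566 14 11 19
 peg pts cab frame 9 [-67.5 -82.7 185.3] [486.2 -15.5 185.3]
 knob cab 51 [ 63.4  12.2 207.9] [615.9  81.1 207.9]
 bar 252 [  0.91109663   0.41219288   4.3605323  -12.252271  ] ang 24.342663
side yaw -3.0000000000000004 size [245.93806911 298.68828211] centre [537.01341965  66.69354865] 9865
 edges yaw 0.19452251120018924 ctr [555.38850807  67.93367058] slopes [ 0.44883375 -1.65328259  0.0881097 ] width 297.5441572319934 22 9 19
 peg pts cab frame 16 [-65.5 -83.  185.4] [490.2 -15.3 185.4]
 knob cab 78 [ 63.4  11.5 209.4] [618.7  79.7 209.4]
 bar 421 [  0.9023957    0.43090826   4.904059   -12.050194  ] ang 25.525215
```

```bash
cat >> h.py <<'E'
def quat(adeg):
    a=np.radians(adeg)/2; return [0,np.cos(a),np.sin(a),0]
from scipy.spatial.transform import Rotation as Ro
def wcloud(d,st):
    ci=vision.camera_info("wrist"); K=np.array(ci["mtx"]); v,u=np.indices(d.shape)
    p=np.stack([(u-K[0,2])/K[0,0]*d,(v-K[1,2])/K[1,1]*d,d],-1)
    H=np.array(ci["hand_eye"]); w,x,y,z=st["eef_rot"]; R=Ro.from_quat([x,y,z,w]).as_matrix()
    return (p@H[:3,:3].T+H[:3,3])@R.T+np.array(st["tcp_pos"])
def hold(x): return np.round(x,4).tolist()
E
python3 - <<'E'
from h import *
print(np.round(vision.camera_info("wrist")["hand_eye"],3).tolist())
ctrl.movep([.545,.035,.37],quat(203)); 
st=get_state(); im,d=vision.grab_frame("wrist"); cv2.imwrite("pics/w1.png",im); np.save("w1.npy",wcloud(d,st)); np.save("w1d.npy",d)
for t in("stay_knob","stay_hole","peg_strip"):
    for o in models.recognise("wrist",t)[:3]: print(t,o)
print(st["time"],st["qpos"],st["tcp_pos"],st["contact_force"])
E
```

```text
[[0.0, -0.966, -0.258, 0.066], [1.0, 0.0, -0.001, -0.0], [0.001, -0.258, 0.966, -0.143], [0.0, 0.0, 0.0, 1.0]]
stay_knob {'point': [297.2, 150.8], 'p': 0.92}
stay_hole {'point': [295.3, 151.9], 'p': 0.97}
peg_strip {'point': [276.6, 117.1], 'p': 0.66}
peg_strip {'point': [119.8, 27.1], 'p': 0.58}
3.1083 [-0.00664682  0.29966772 -0.14945115  1.44887988  0.04413706  1.39663008
  1.81624556] [0.54491366 0.03601283 0.36981136] [0.44574297 0.80090237 0.0409009 ]
```

View pics/w1.png

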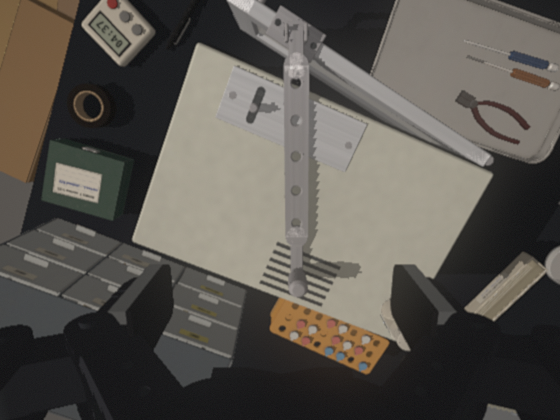

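Run:
```python
from h import *
W=np.load("w1.npy")*1000; im=cv2.imread("pics/w1.png")
x=cv2.resize(im[20:180,200:400],(800,640),interpolation=cv2.INTER_CUBIC)[:600];cv2.imwrite("pics/w1c.png",x)
for n,(u,v) in dict(h1=(295,82),h2=(295,120),h3=(295,155),h4=(295,190),h5=(296,222)).items(): print(n,np.round(np.median(W[v-9:v+10:2,u-9:u+10:2].reshape(-1,3),axis=0),1))
m=(W[...,2]>205)&(W[...,2]<222)&(abs(W[...,0]-618)<25)&(abs(W[...,1]-80)<25); q=W[m]; print("knobtop",m.sum(),np.median(q,axis=0),q.min(0),q.max(0))
m=(W[...,2]>181)&(W[...,2]<193)&(abs(W[...,0]-488)<15)&(abs(W[...,1]+15.5)<10); v,u=np.nonzero(m);q=W[m]; print("peg",m.sum(),np.median(q,axis=0),q.min(0),q.max(0),u.mean(),v.mean())
m=(W[...,2]>163)&(W[...,2]<175)&(W[...,0]>430)&(W[...,0]<665)&(W[...,1]>-95)&(W[...,1]<230)
for n,(u,v) in dict(c1=(199,45),c2=(135,240),c3=(490,172)).items():
    # ray at roof z=170 using neighbours
    p=W[v-4:v+5,u-4:u+5].reshape(-1,3); p=p[abs(p[:,2]-170)<6]; print(n,len(p),p.min(0),p.max(0))
```

```text
h1 [455.2  11.2 177.7]
h2 [485.2  24.  177.6]
h3 [513.8  36.5 177.5]
h4 [544.1  50.1 177.2]
h5 [572.9  63.7 177.2]
knobtop 315 [618.16987455  83.23099676 212.99381113] [611.46838077  75.47018493 205.00339212] [628.57197528  92.81207408 216.26632688]
peg 71 [489.59881397 -13.77262275 187.33421557] [486.02286618 -17.74778126 182.11847865] [493.32342179 -10.13980933 188.61665941] 253.1267605633803 107.30985915492958
c1 54 [457.5953847  -81.45602377 166.33387378] [464.3370163  -73.59678411 171.59327455]
c2 51 [648.5514879  -79.225865   168.27867981] [656.69343728 -71.18601938 171.8170853 ]
c3 40 [455.88768949 210.05670114 166.43204205] [461.46762341 218.34925256 171.33242146]
```

View pics/w1c.png

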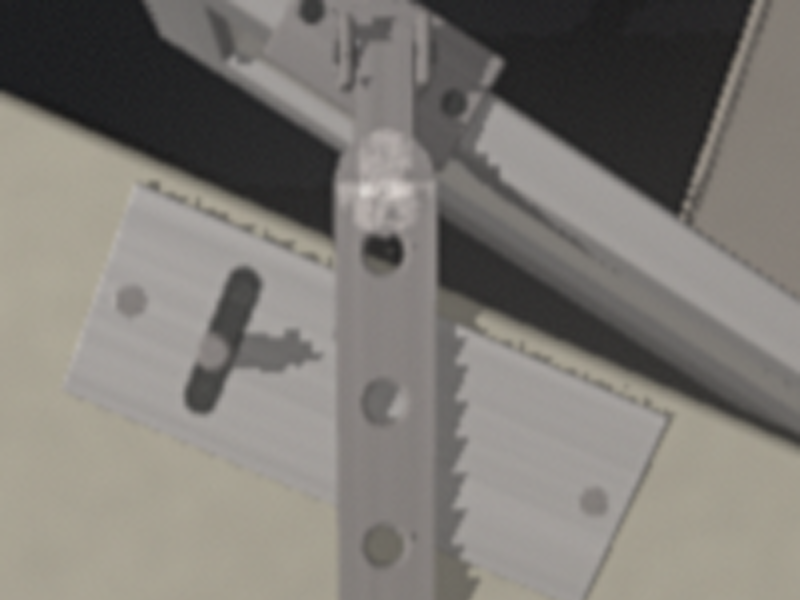

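Wrist view: the peg tip is at full-image pixel (253.7,107.5), which puts it at world (489.6,-13.8,187.3) mm. The bar holes give pivot (419,-5) and knob (620,84). The door angle from these is 0.133, which agrees with the given geometry. Next I grasp the knob and lift.

```bash
cat >> h.py <<'E'
from scipy.optimize import brentq
HINGE=np.array([.447,.204]); PEG=np.array([.4896,-.0138])
def pivot(th): return HINGE-.21*np.array([np.sin(th),np.cos(th)])
def pose(piv,phi,tau,off=(0,0),zoff=0.):
    R=(Ro.from_euler("z",phi)*Ro.from_euler("y",-tau)).as_matrix()
    g=np.array([*piv,.1755])+R@np.array([.22,0,.0245+zoff]); g[:2]+=off
    T=R@np.diag([-1.,1,-1]); tcp=g-T[:,2]*ctrl.pinch_z
    x,y,z,w=Ro.from_matrix(T).as_quat(); return tcp,[w,x,y,z]
def goal(peg=PEG,l=.136):
    th=brentq(lambda t:np.linalg.norm(pivot(t)-peg)-l,.2,1.2); v=peg-pivot(th); return th,np.arctan2(v[1],v[0])
def rep(tag=""):
    s=get_state(); print(tag,round(s["time"],2),hold(s["tcp_pos"]),"F",np.round(s["contact_force"],1).tolist(),"w",round(s["width"],4),"g",np.round(s["gripper_force"],1)); return s
E
python3 - <<'E'
from h import *
print(goal(),pivot(goal()[0]))
piv=np.array([.4192,-.0052]); phi=np.radians(24.0); GZ=.002
p,q=pose(piv,phi,0,zoff=GZ); print(p)
ctrl.movep(p+[0,0,.06],q); ctrl.movel(p,q,max_speed=.12); rep("down")
ctrl.close_gripper(25); rep("closed")
for tau in(.08,.16):
    p,q=pose(piv,phi,tau,zoff=GZ); ctrl.movel(p,q,max_speed=.08); rep(tau)
E
```

```text
(0.44517756798407127, np.float64(-0.2093780556935305)) [0.35657019 0.01446781]
[0.62018    0.08428206 0.1833    ]
down 4.62 [0.6208, 0.084, 0.1848] F [-0.7, 0.2, 0.5] w 0.0857 g 0.0
closed 5.25 [0.6203, 0.0843, 0.1833] F [-0.2, -0.1, 0.8] w 0.0171 g 25.4
0.08 5.62 [0.619, 0.0836, 0.2013] F [1.2, 0.1, -2.0] w 0.017 g 25.3
0.16 5.98 [0.6166, 0.0826, 0.2181] F [0.9, 0.4, -1.6] w 0.0173 g 25.3
```

Run:
```python
from h import *
th0=.133; phi0=np.radians(24.0); th1,phi1=goal(); GZ=.002
for s in np.linspace(0,1,7)[1:]:
    th=th0+s*(th1-th0); phi=phi0+s*(phi1-phi0)
    p,q=pose(pivot(th),phi,.16,zoff=GZ); ctrl.movel(p,q,max_speed=.08); st=rep(round(s,2))
    if max(abs(np.array(st["contact_force"])))>15: print("STOP");break
ctrl.pause(.2); st=rep(); im,d=vision.grab_frame("wrist"); np.save("w2.npy",wcloud(d,st)); cv2.imwrite("pics/w2.png",im)
im2,_=vision.grab_frame("side")
x=np.zeros((600,800,3),np.uint8); x[:,:400]=cv2.resize(im[0:300,180:380],(400,600)); x[:,400:]=cv2.resize(im2[160:310,200:300],(400,600),interpolation=cv2.INTER_CUBIC); cv2.imwrite("pics/w2c.png",x)
```

```text
0.17 6.37 [0.6134, 0.0645, 0.2174] F [-0.4, -0.5, -1.6] w 0.0168 g 25.3
0.33 6.77 [0.6086, 0.0453, 0.218] F [0.5, -1.0, -0.2] w 0.017 g 25.3
0.5 7.17 [0.6016, 0.0259, 0.2181] F [-0.4, 0.3, -1.6] w 0.017 g 25.3
0.67 7.59 [0.5925, 0.0068, 0.2181] F [-0.3, -0.3, -1.9] w 0.017 g 25.3
0.83 8.02 [0.5812, -0.012, 0.2181] F [0.4, -0.3, -0.5] w 0.0172 g 25.3
1.0 8.45 [0.5677, -0.0298, 0.2182] F [0.4, 0.4, -1.1] w 0.017 g 25.3
 8.65 [0.5677, -0.0298, 0.218] F [-0.3, -0.2, -1.1] w 0.017 g 25.3
```

View pics/w2c.png

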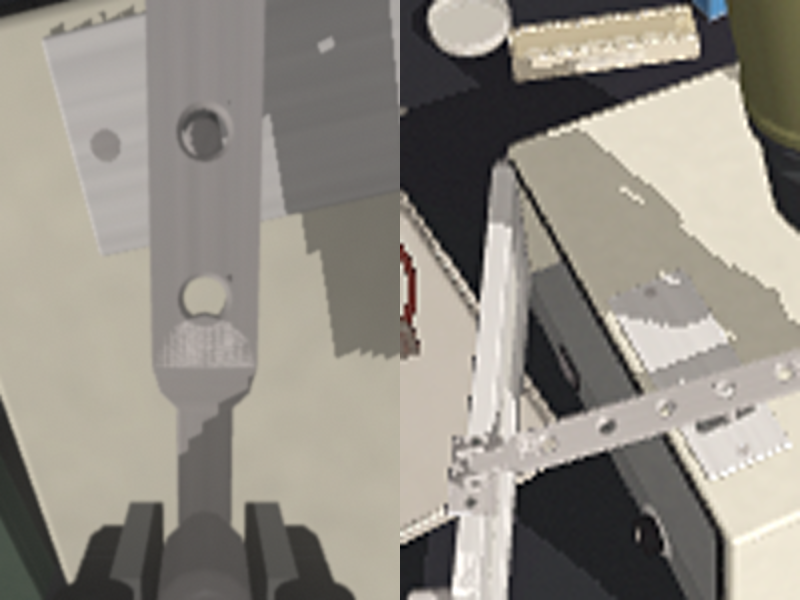

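The peg tip shows inside the second hole (left crop at (203,132)), nearly centred. Next I lower along the arc in small steps, watching the force.

```bash
cat > down.py <<'E'
from h import *
def lower(taus,off=(0,0),lim=5,GZ=.002):
    th,phi=goal()
    for t in taus:
        p,q=pose(pivot(th),phi,t,off=off,zoff=GZ); ctrl.movel(p,q,max_speed=.06); st=rep(round(t,3))
        if st["contact_force"][2]>lim or np.linalg.norm(st["contact_force"])>10: return t
    return None
E
python3 - <<'E'
from down import *
print(lower([.13,.115,.105,.098,.092,.086,.08,.07,.06]))
E
```

```text
0.13 9.01 [0.5689, -0.0306, 0.2112] F [-1.1, 0.2, -1.5] w 0.017 g 25.3
0.115 9.26 [0.5693, -0.0308, 0.2082] F [-0.6, -0.0, -1.0] w 0.0171 g 25.3
0.105 9.51 [0.5696, -0.0309, 0.2061] F [-1.4, 0.4, -2.1] w 0.0167 g 25.3
0.098 9.76 [0.5698, -0.0309, 0.2046] F [-1.8, 0.9, -1.2] w 0.017 g 25.3
0.092 10.01 [0.57, -0.0309, 0.2033] F [-2.4, 0.4, -2.3] w 0.0172 g 25.3
0.086 10.26 [0.5702, -0.031, 0.202] F [-2.5, 0.3, -2.4] w 0.0169 g 25.3
0.08 10.51 [0.5705, -0.031, 0.2007] F [-1.6, 0.7, -1.6] w 0.0171 g 25.3
0.07 10.76 [0.5708, -0.0311, 0.1984] F [-2.6, 1.3, -0.8] w 0.0172 g 25.3
0.06 11.01 [0.571, -0.0311, 0.1963] F [-2.5, 0.8, -2.1] w 0.017 g 25.3
None
```

Run:
```python
from down import *
print(lower([.05,.04,.03,.02,.012,.006,.002],lim=6))
ctrl.pause(.2); rep()
im,d=vision.grab_frame("wrist"); im2,_=vision.grab_frame("side")
x=np.zeros((600,800,3),np.uint8); x[:,:400]=cv2.resize(im[0:300,180:380],(400,600)); x[:,400:]=cv2.resize(im2[160:310,200:300],(400,600),interpolation=cv2.INTER_CUBIC); cv2.imwrite("pics/w3c.png",x)
```

```text
0.05 11.26 [0.5712, -0.0312, 0.1941] F [-1.8, 1.6, -1.4] w 0.017 g 25.3
0.04 11.51 [0.5714, -0.0312, 0.1919] F [-2.3, 0.6, -1.6] w 0.0174 g 25.3
0.03 11.76 [0.5715, -0.0312, 0.1897] F [-1.6, 0.7, -1.4] w 0.0172 g 25.3
0.02 12.01 [0.5717, -0.0312, 0.1875] F [-1.8, 1.1, -2.2] w 0.0172 g 25.3
0.012 12.26 [0.5717, -0.0312, 0.1858] F [-2.2, -0.3, -0.9] w 0.0172 g 25.3
0.006 12.51 [0.5718, -0.0313, 0.1846] F [-1.0, 0.7, -0.5] w 0.0167 g 25.4
0.002 12.76 [0.5718, -0.0313, 0.1838] F [-2.4, 0.3, -0.3] w 0.0167 g 25.4
None
 12.96 [0.5718, -0.0312, 0.1838] F [-2.0, -0.9, 0.4] w 0.0168 g 25.4
```

View pics/w3c.png

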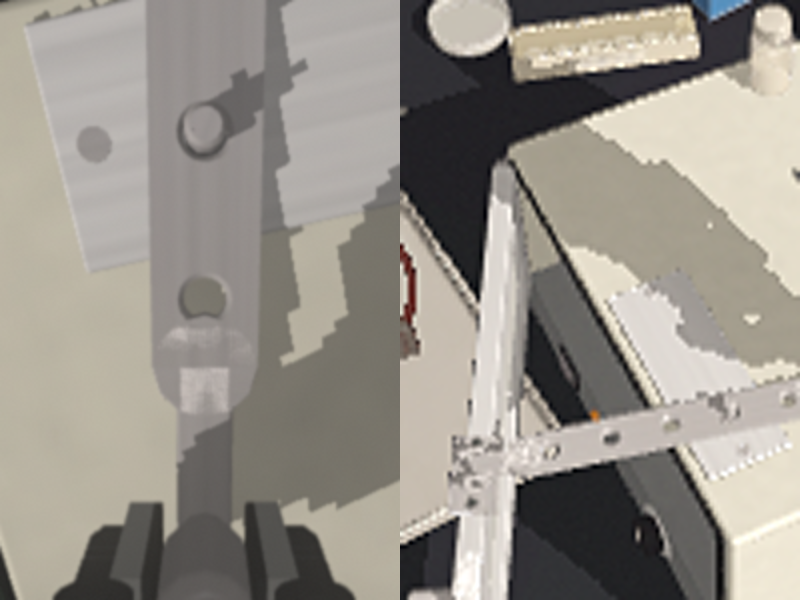

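The peg stands up through the second hole (crop (205,128)) and the bar lies level. I'll release, back off upward and check.

Run:
```python
from h import *
ctrl.ungrasp(); rep("open")
p=np.array(get_state()["tcp_pos"]); ctrl.movel(p+[0,0,.08],max_speed=.1); ctrl.movel(p+[0.02,0,.16],max_speed=.2); ctrl.pause(.3); st=rep("up")
im,d=vision.grab_frame("wrist"); cv2.imwrite("pics/w4.png",im); W=wcloud(d,st)*1000
th,phi=goal(); u=np.array([np.cos(phi),np.sin(phi)]); c=pivot(th)*1000
for s in(56,88,120,152,180):
    x=c+s*u; m=np.linalg.norm(W[...,:2]-x,axis=-1)<5; print(s,np.round(np.median(W[m][:,2]),1),m.sum())
```

```text
open 13.72 [0.5718, -0.0312, 0.1838] F [1.1, 0.8, -0.4] w 0.0856 g 0.0
up 15.53 [0.5914, -0.0312, 0.3429] F [0.5, -0.8, -0.3] w 0.0853 g 0.0
56 0.6 5
88 178.0 30
120 178.0 140
152 177.5 129
180 177.5 118
```

View pics/w4.png

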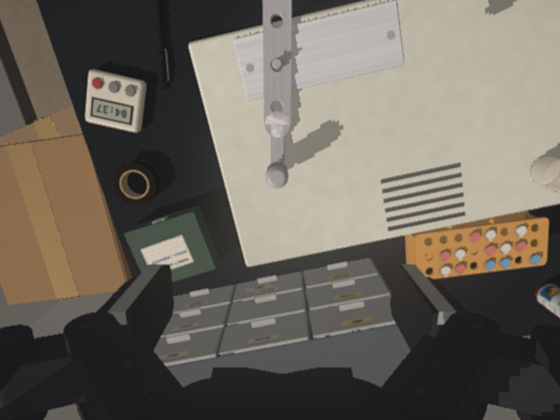

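The stay lies level, with its top at about 178 mm. The peg shows in the second hole from the knob at (277,63), with one free hole at (277,105) between it and the knob. The gripper is clear.

```bash
python3 -c "
from h import *
print(ticket.close_job())"
```

```text
the job is handed in; nothing more can be done
None
```

The job is handed in: the stay's second hole from the knob sits over the peg, the bar lies flat on the strip holding the door at about 0.45 rad, the gripper is clear, and no bystander was touched.

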